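# Put the calibration rods back in their own cradles

## Task

The three ceramic calibration rods of the dilatometer lie in one another's cradles: put each into the cradle whose rectangular plate is as long as the rod, lying in both saddles and centred along the plate. Park a rod on the empty round rest on the way, set every rod down gently without dropping it, and never let one touch down on the bare bench or on a base plate. Leave the jar, the cup and the spanner where they are.

Things in the scene. Friction and masses are not known exactly. Their poses are not given: they have to be found in the camera images.
- rod_long: loose plain white round ceramic rod, the long one of three: 170 mm long, 24 mm diameter, about 300 g; origin at its middle, on its axis; x runs along the rod, which may lie either way round and turned about its axis
- rod_medium: loose plain white round ceramic rod, the medium one of three: 135 mm long, 24 mm diameter, about 240 g; origin at its middle, on its axis; x runs along the rod, which may lie either way round and turned about its axis
- rod_short: loose plain white round ceramic rod, the short one of three: 100 mm long, 24 mm diameter, about 180 g; origin at its middle, on its axis; x runs along the rod, which may lie either way round and turned about its axis
- cradle_long: fixed cradle of the long rod: dark rectangular plate 170 mm long (x, as its rod), 64 wide, 8 thick. On it two metal V-saddles 38 mm either side of the middle along x, each 10 mm thick, 47 mm wide, tips 35 mm above the bench; 66 mm clear between them for fingers. A rod lies in both along x, its axis 34 mm above the origin. Origin: underside centre, on the bench; z up
- cradle_medium: fixed cradle of the medium rod: dark rectangular plate 135 mm long (x, as its rod), 64 wide, 8 thick. On it two metal V-saddles 38 mm either side of the middle along x, each 10 mm thick, 47 mm wide, tips 35 mm above the bench; 66 mm clear between them for fingers. A rod lies in both along x, its axis 34 mm above the origin. Origin: underside centre, on the bench; z up
- cradle_short: fixed cradle of the short rod: dark rectangular plate 100 mm long (x, as its rod), 64 wide, 8 thick. On it two metal V-saddles 38 mm either side of the middle along x, each 10 mm thick, 47 mm wide, tips 35 mm above the bench; 66 mm clear between them for fingers. A rod lies in both along x, its axis 34 mm above the origin. Origin: underside centre, on the bench; z up
- rest: fixed parking rest, empty at the start: dark round plate 112 mm in diameter, 8 mm thick. On it two metal V-saddles 38 mm either side of the middle along x, each 10 mm thick, 47 mm wide, tips 35 mm above the bench; 66 mm clear between them for fingers. A rod lies in both along x, its axis 34 mm above the origin. Origin: underside centre, on the bench; z up
- jar: bystander, loose: small lidded jar 36 mm in diameter, 50 mm tall; origin at the centre of its underside
- cup: bystander, loose: small open steel cup, 38 mm rim diameter, 34 mm tall; origin at the centre of its underside
- spanner: bystander, loose: small flat steel spanner lying along its x, 130 mm long, under 15 mm thick; origin near its middle, on its underside

How it is judged:
By the outcome, as a careful person would: the job done as asked, in the order asked, and still so for the second after the job is handed in, with the robot touching nothing.
It also fails if it takes over 118 s, if anything falls off the work surface, if the arm or the gripper's body presses on something with over 40 N, if the wrist force passes 120 N, or if a joint passes its speed limit or range.

## Robot

A 7-joint arm with a two-finger parallel gripper is mounted at the origin on the work surface. World frame = base frame: x ahead of the robot, y to its left, z up, the work surface at z = 0. Lengths are in mm, angles in rad, forces in N, time in s.
With the tool pointing down it reaches from about 400 to 900 mm from the base axis. Payload 5.5 kg.
Tool frame: the origin (TCP) lies at the very end of the fingers, on their centre line; the grasp point (between the pads) lies 19 mm behind it; z points along the fingers, y is the line along which they close (so a half turn about z gives the same grasp; the last joint's range is limited). The gripper opens to 92 mm and grips with 3 to 60 N. Pads are 19 mm wide; open, the fingers measure 130 mm over their backs; the gripper's body (75 mm by 190 mm) begins 47 mm behind the grasp point.
Start: joints at [-1.016, 0.501, -0.427, 1.55, 0.221, 1.138, -0.21], TCP at [186.952, 622.534, 226.729] pointing down, gripper open.
Joint ranges: [-2.88, 2.88], [-0.31, 2.03], [-1.54, 1.56], [0.2, 2.42], [-1.41, 4.55], [0.19, 2.02], [-2.57, 2.57]. Speed limits (rad/s): [2.57, 2.57, 3.14, 3.14, 3.14, 3.14, 3.14].

## Interface

Orientations are given as a unit quaternion [w, x, y, z].
In Python, from station import env, vision, job gives the robot as it stands (env), with the cameras (vision) and the job (job).
- The arm moves only by the shell command python3 steer.py 'ROWS' [OPENING]. ROWS is a JSON list of rows, 1 to 8 of them, each an object with the fields xyz (a list: dx, dy, dz in shares of the most that a row can go, 1 being 50 mm), rz (a turn about the tool's z in rad); a field left out counts as zero; each row shifts and turns the commanded pose from where the row before left it, along the tool's axes as they then stand; what a row does not reach is not made up. A row lasts 1/10 s, in which the tool goes at most 50 mm and 0.15 rad, less where a joint would pass 70% of its speed; a pose out of reach is approached as far as the arm can. OPENING is the finger opening in mm, set as the command begins (- or left out keeps the last). The fingers move at their own pace and stop on an object; the grip force is fixed at half the most. Time passes only in rows, so rows that do not move let the fingers close. It prints the time, the measured TCP pose, the force, the opening and the grip force at its end. Input that does not fit is refused with a message, and nothing moves.
- env.read_state(): the state, without advancing time (a new reading comes with each control period).
- vision.read_camera(name): name is "scene" or "top"; returns a dict with "color" (400x640x3 uint8, red, green, blue), "intrinsics" (3x3 intrinsics, pixels), "extrinsics" (4x4, takes a point from camera to world coordinates). Camera axes: x right, y down, z forward; pixel columns grow to the right and rows downward; lengths in mm; the calibration is good to about 2 mm. A picture is of the moment at which its call begins. There is no depth.
- job.job_done(): hands the job in; it is judged then, once.
The state is a dict: "clock": time; "joint_positions": joint angles; "qvel": joint speeds; "effort": joint torques, N m; "tool_pos": TCP position; "ee_rot": TCP orientation; "force": force on the tool from outside, world axes, zero at the start; "torque": the same for the moment, N m; "finger_gap": finger opening in mm; "finger_force": force on a finger pad.
Only numpy, scipy, OpenCV 4.12 (cv2) and the standard library are available. Lean on these libraries where they do the work, as an engineer would, in place of code of your own. Each camera call takes 0.05 s, during which the arm holds its last target. There are 200 camera calls.

## Working session

There is one attempt and no reset: what is moved stays moved. The work goes in short steps, Python scripts to look and compute and a shell command to move; the robot and the scene stay as the last step left them, time stands still between calls to the robot, and variables do not carry over. Pictures are saved under pics/ and viewed, at most 14 in all, crops included, and the job is handed in when it is done.

```bash
ls; mkdir -p pics
python3 - <<'E'
from station import env, vision, job
import cv2,numpy as np
np.set_printoptions(suppress=True,precision=3)
s=env.read_state();print(s['clock'],s['tool_pos'],s['ee_rot'],s['finger_gap'])
for n in("top","scene"):
    c=vision.read_camera(n);cv2.imwrite(f"pics/{n}0.png",c["color"][:,:,::-1]);print(c["intrinsics"],c["extrinsics"])
E
```

```text
pics
station.py
steer.py
0.0 [186.804 621.845 225.663] [-0.     0.145  0.989 -0.001] 92.14556193215694
[[450.621   0.    310.207]
 [  0.    450.621 200.587]
 [  0.      0.      1.   ]] [[   0.085   -0.972    0.22   301.218]
 [  -0.996   -0.083    0.017   -0.349]
 [   0.002   -0.221   -0.975 1134.619]
 [   0.       0.       0.       1.   ]]
[[435.376   0.    318.665]
 [  0.    435.376 201.632]
 [  0.      0.      1.   ]] [[   0.779    0.407   -0.477 1030.542]
 [   0.627   -0.512    0.587 -579.375]
 [  -0.005   -0.756   -0.654  731.194]
 [   0.       0.       0.       1.   ]]
```

View pics/top0.png

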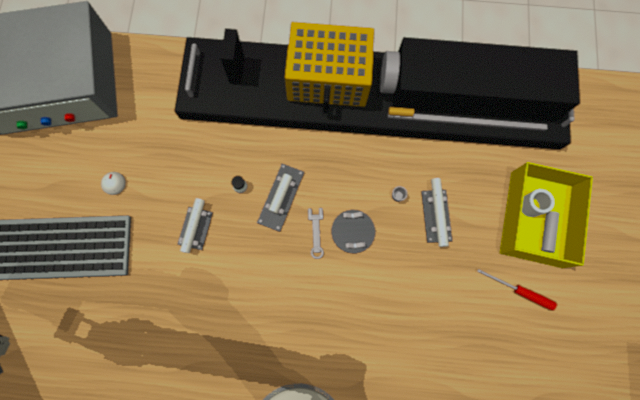

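View pics/scene0.png

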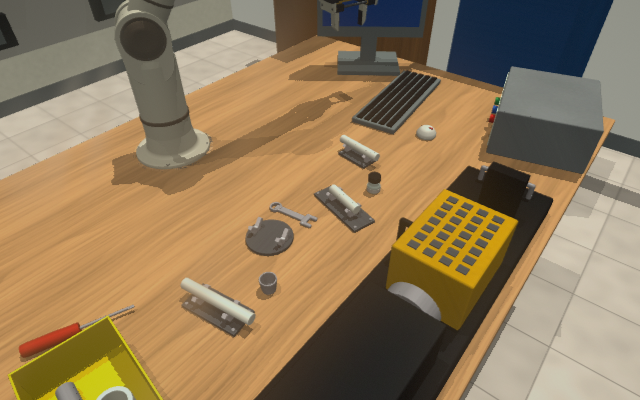

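The top view shows cradles near (195,225), (281,197) and (437,212). The empty rest is at (353,231), the spanner at (317,233), the jar at (239,184) and the cup at (400,194). Next I'll zoom in on the three cradles and the rest.

Run:
```python
import cv2,numpy as np
im=cv2.imread("pics/top0.png")
def cr(x,y,w=66,h=50): return cv2.resize(im[y-h:y+h,x-w:x+w],None,fx=3,fy=3,interpolation=cv2.INTER_CUBIC)
a=np.vstack([np.hstack([cr(195,225),cr(281,197)]),np.hstack([cr(353,231),cr(437,212)])])
cv2.imwrite("pics/crop1.png",a);print(a.shape)
```

```text
(600, 792, 3)
```

View pics/crop1.png

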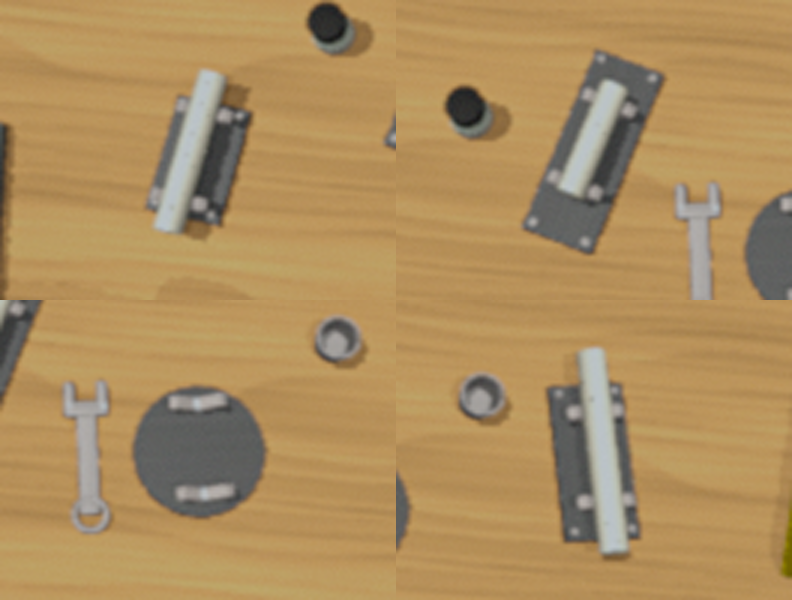

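The crops show three mismatches:
- **Left:** the short plate holds a longer rod.
- **Middle:** the longest plate holds the short rod.
- **Right:** the medium plate holds a long rod.

The rest's saddles are at about (353,215) and (356,245). Next I'll turn these pixels into positions.

```bash
cat > h.py <<'E'
from station import env, vision, job
import cv2,numpy as np
from scipy.spatial.transform import Rotation as R
np.set_printoptions(suppress=True,precision=2)
def ray(c,p,z):
    p=np.atleast_2d(np.float64(p));K,T=c["intrinsics"],c["extrinsics"]
    d=np.c_[p,np.ones(len(p))]@np.linalg.inv(K).T@T[:3,:3].T;o=T[:3,3]
    return (o+d*((z-o[2])/d[:,2])[:,None])[:,:2]
def rods(c,name,box):
    im=c["color"].astype(int);m=((im.min(2)>165)&(im.max(2)-im.min(2)<40)).astype(np.uint8)
    k=np.zeros_like(m);x0,y0,x1,y1=box;k[y0:y1,x0:x1]=m[y0:y1,x0:x1]
    n,l,s,cc=cv2.connectedComponentsWithStats(k)
    for i in range(1,n):
        if s[i,4]<120:continue
        ys,xs=np.nonzero(l==i);w=ray(c,np.c_[xs,ys],40)
        r=cv2.minAreaRect(w.astype(np.float32));q=w-w.mean(0)
        v=np.linalg.eigh(q.T@q)[1][:,1]
        print(name,cc[i],s[i,4],"rect c",np.array(r[0]),"size",np.array(r[1]),"mean",w.mean(0),"yaw",np.arctan2(v[1],v[0])%np.pi)
E
python3 - <<'E'
from h import *
c=vision.read_camera("top");s=vision.read_camera("scene")
rods(c,"top",(160,150,480,280));rods(s,"scene",(150,120,420,340))
for n,ox,oy,q in (("L",129,175,[(181,95),(251,113),(222,226),(147,210)]),("M",215-132,147,[(597,50),(664,75),(594,253),(523,227)]),("R",371-132,62,[(548,387),(621,383),(640,540),(565,542)])):
    w=ray(c,np.array(q)/3+[ox,oy],8);r=cv2.minAreaRect(w.astype(np.float32));v=(w[0]+w[1]-w[2]-w[3])
    print(n,w.mean(0),r[1],"yaw",np.arctan2(v[1],v[0])%np.pi)
p=lambda q,z:ray(c,np.array(q)/3+[287,181-100],z)
print("rest c",p((199,452),8));a=p([(198,402),(206,492)],28);print(a,a.mean(0),np.arctan2(*(a[0]-a[1])[::-1])%np.pi)
print(env.read_state()["clock"])
E
```

```text
top [279.55 192.09] 245 rect c [563.77  96.69] size [16.03 98.58] mean [563.74  96.59] yaw 2.845412064641849
top [439.82 212.14] 452 rect c [ 549.63 -303.63] size [169.51  17.13] mean [ 546.94 -304.02] yaw 0.12780846517191957
top [190.89 224.62] 330 rect c [463.37 305.74] size [ 15.65 133.97] mean [463.33 305.63] yaw 2.9899319337113632
scene [359.62 145.09] 136 rect c [459.46 305.6 ] size [ 15.88 135.03] mean [463.42 305.44] yaw 2.9836931902764925
scene [344.25 195.93] 158 rect c [560.09  97.4 ] size [15.26 98.29] mean [562.5   96.71] yaw 2.840015232631842
scene [219.14 299.11] 553 rect c [ 547.84 -303.65] size [169.56  16.72] mean [ 555.75 -303.  ] yaw 0.12824773690589364
L [459.03 300.89] (64.70394134521484, 100.76549530029297) yaw 3.0125937588249814
M [558.82  93.65] (64.23286437988281, 167.5223846435547) yaw 2.8625855097881776
R [ 542.97 -305.5 ] (135.75006103515625, 63.08838653564453) yaw 0.13601271948312904
rest c [[484.73 -96.34]]
[[ 523.4   -91.14]
 [ 448.86 -102.48]] [486.13 -96.81] 0.15097090830328824
0.2
```

Rod lengths of 98, 135 and 170 mm confirm which is which. I'll refine all the poses with a silhouette fit in both cameras.

```bash
cat > fit.py <<'E'
from h import *
from scipy.optimize import minimize
S=4
def box(x0,x1,y0,y1,z0,z1): return np.array([(x,y,z) for x in(x0,x1) for y in(y0,y1) for z in(z0,z1)],float)
t=np.linspace(0,2*np.pi,40,endpoint=False)
def cyl(L,off,z=34): return np.vstack([np.c_[0*t+off+s*L/2,12*np.cos(t),z+12*np.sin(t)] for s in(-1,1)])
sad=[h for s in(-38,38) for h in(np.vstack([box(s-5,s+5,-23.5,-17,8,35)]),box(s-5,s+5,17,23.5,8,35),box(s-5,s+5,-20,20,8,22))]
def parts(plate,rod,off):
    b=np.vstack([np.c_[56*np.cos(t),56*np.sin(t),0*t+z] for z in(0,8)]) if plate==0 else box(-plate/2,plate/2,-32,32,0,8)
    return [b]+sad+([cyl(rod,off)] if rod else [])
def fit(cams,plate,rod,x0,only=None):
    data=[]
    for c in cams:
        h=cv2.cvtColor(c["color"],cv2.COLOR_RGB2HSV)[...,1].astype(np.float32)
        w=np.linalg.inv(c["extrinsics"])@np.array([*x0[:2],10,1]);u=c["intrinsics"]@w[:3];u=(u[:2]/u[2]).astype(int)
        r=52;o=u-r;pm=h[o[1]:o[1]+2*r,o[0]:o[0]+2*r]
        data.append((c,o,np.clip((110-pm)/60,0,1)))
    n=len(data)
    def cost(p,show=False):
        e=0
        Rm=R.from_euler("z",p[2]).as_matrix();tr=np.array([p[0],p[1],0])
        for k,(c,o,m) in enumerate(data):
            img=np.zeros((m.shape[0]*S,m.shape[1]*S),np.uint8);Ti=np.linalg.inv(c["extrinsics"])
            for q in parts(plate,rod,p[3]):
                w=(q@Rm.T+tr)@Ti[:3,:3].T+Ti[:3,3];u=w@c["intrinsics"].T;u=u[:,:2]/u[:,2:]
                u=((u-o+.5)*S-.5)
                cv2.fillConvexPoly(img,cv2.convexHull(np.round(u*16).astype(np.int32)),255,shift=4)
            mm=cv2.resize(img,m.shape[::-1],interpolation=cv2.INTER_AREA)/255.
            near=cv2.dilate((mm>0).astype(np.uint8),np.ones((9,9)))
            e+=(np.abs(mm-m)*near).sum()/mm.sum()
        return e
    x=np.array([*x0,0.])
    for st in(5,2,1):
        sim=np.vstack([x]+[x+np.eye(4)[i]*[st,st,.03*st,st][i] for i in range(4)])
        r=minimize(cost,x,method="Nelder-Mead",options=dict(initial_simplex=sim,maxiter=250,xatol=.02,fatol=1e-5));x=r.x
    return x,r.fun
E
python3 - <<'E'
from fit import *
c=vision.read_camera("top");s=vision.read_camera("scene")
for n,P,L,x0 in(("cr_short/rod_med",100,135,(459,301,3.0)),("cr_long/rod_short",170,100,(559,94,2.85)),("cr_med/rod_long",135,170,(543,-305,.13)),("rest",0,0,(485,-97,.15))):
    for k in([c,s],[c],[s]): print(n,*fit(k,P,L,x0))
s=env.read_state();print(R.from_quat(np.roll(s['ee_rot'],-1)).as_matrix())
E
```

```text
cr_short/rod_med [460.97 305.17   2.99  -1.93] 0.21218304613154307
cr_short/rod_med [461.39 304.73   3.    -1.56] 0.04842714008742835
cr_short/rod_med [459.71 305.76   2.98  -2.56] 0.15868031756862205
cr_long/rod_short [558.82  96.87   2.84  -0.15] 0.21303207470685218
cr_long/rod_short [560.22  96.48   2.85   6.04] 0.050611494268600045
cr_long/rod_short [559.78  97.18   2.83  -1.67] 0.15353451746002358
cr_med/rod_long [ 544.97 -304.93    0.14    4.2 ] 0.3198421616989895
cr_med/rod_long [ 545.42 -304.78    0.13    3.72] 0.06672720297264263
cr_med/rod_long [ 546.17 -304.53    0.14    3.03] 0.25410838858939333
rest [486.38 -94.6    0.21  -0.2 ] 0.14948906200561002
rest [487.75 -94.84   0.05   4.32] 0.04841745535372575
rest [486.21 -93.93   0.22  -2.55] 0.09954362095065468
[[-0.96  0.29 -0.  ]
 [ 0.29  0.96 -0.  ]
 [ 0.   -0.   -1.  ]]
```

```bash
cat >> h.py <<'E'
def go(x,y,z,yaw):
    s=env.read_state();M=R.from_quat(np.roll(s['ee_rot'],-1)).as_matrix();p=s['tool_pos']
    cur=np.arctan2(M[1,0],M[0,0]);d=(yaw-cur+np.pi/2)%np.pi-np.pi/2
    print("t",s['clock'],"tcp",p,"yaw",cur,"| tool delta",M.T@(np.array([x,y,z])-p),"turn",-d,"gap",s['finger_gap'],"ff",s['finger_force'],"F",s['force'],"q7",s['joint_positions'][6])
E
python3 - <<'E'
from fit import *
for n,b,x in(("top",(330,205,380,255),0),("scene",(240,205,300,255),0)):
    c=vision.read_camera(n);im=c["color"].astype(int);x0,y0,x1,y1=b
    m=np.zeros(im.shape[:2],np.uint8);k=im[y0:y1,x0:x1];m[y0:y1,x0:x1]=(k.min(2)>115)&(k.max(2)-k.min(2)<45)
    nn,l,st,cc=cv2.connectedComponentsWithStats(m)
    i=[j for j in range(1,nn) if st[j,4]>8];print(n,cc[i],st[i,4]);
    a=ray(c,cc[i],26);print(a)
go(461,305.2,130,2.99)
E
```

```text
top [[352.29 214.4 ]
 [354.73 244.55]] [84 91]
[[ 525.16  -89.42]
 [ 450.05 -100.28]]
scene [[286.42 210.76]
 [255.4  223.75]
 [282.33 235.26]] [137  57  70]
[[ 476.95  -21.56]
 [ 450.52 -100.52]
 [ 525.41  -89.2 ]]
t 0.4 tcp [186.97 622.44 226.56] yaw 2.8497898730975213 | tool delta [-353.72 -224.97   96.61] turn -0.14021012690247892 gap 91.4777900378499 ff 0.0 F [ 0.29 -0.   -0.13] q7 -0.2103054240662506
```

The manual's scale: shifts go in shares of 50 mm. Converting my numbers, -36 mm is -0.72, -23 mm is -0.46.

```bash
python3 steer.py '[{"xyz":[-0.72, -0.46, 0.08]}, {"xyz":[-0.72, -0.46, 0.08]}, {"xyz":[-0.72, -0.46, 0.08]}, {"xyz":[-0.72, -0.46, 0.08]}, {"xyz":[-0.72, -0.46, 0.08]}, {"xyz":[-0.72, -0.46, 0.08]}, {"xyz":[-0.72, -0.46, 0.08]}, {"xyz":[-0.72, -0.46, 0.08]}]' 60; python3 steer.py '[{"xyz":[-0.72, -0.46, 0.2]}, {"xyz":[-0.6, -0.36, 0.2]}, {"xyz":[0, 0, 0.2], "rz":-0.07}, {"xyz":[0, 0, 0.2], "rz":-0.07}, {}, {}]'; python3 -c "
from h import *
go(462.9,304.8,80,2.99)"
```

```text
clock: 1.2
tool_pos: [410.9, 362.1, 194.9]
ee_rot: [0.0, 0.145, 0.989, 0.0]
force: [1.4, -0.1, -0.4]
finger_gap: 59.9
finger_force: 0.0
clock: 1.8
tool_pos: [461.2, 305.4, 154.9]
ee_rot: [-0.0, 0.077, 0.997, 0.0]
force: [0.1, 0.5, -0.0]
finger_gap: 59.8
finger_force: 0.0
t 1.8 tcp [461.15 305.41 154.86] yaw 2.9882600486466453 | tool delta [-1.84 -0.34 74.86] turn -0.0017399513533549182 gap 59.83774194443744 ff 0.0 F [ 0.14  0.5  -0.01] q7 0.6450542405024995
```

To row units: 15 mm is 0.3, 25 mm is 0.5.

```bash
python3 steer.py '[{"xyz":[-0.036, -0.006, 0.5]}, {"xyz":[0, 0, 0.5]}, {"xyz":[0, 0, 0.5]}, {"xyz":[0, 0, 0.48]}, {"xyz":[0, 0, 0.3]}, {"xyz":[0, 0, 0.24]}, {"xyz":[0, 0, 0.16]}, {"xyz":[0, 0, 0.1]}]'; python3 steer.py '[{}, {}, {}, {}, {}, {}, {}, {}]' 15;  python3 -c "
from h import *
go(462.9,304.8,120,2.99)"
```

```text
clock: 2.6
tool_pos: [463.3, 305.0, 15.6]
ee_rot: [0.0, 0.076, 0.997, 0.0]
force: [1.2, -0.2, 0.7]
finger_gap: 59.7
finger_force: 0.0
clock: 3.4
tool_pos: [463.1, 303.9, 16.0]
ee_rot: [0.0, 0.076, 0.997, -0.0]
force: [-0.8, -3.3, 5.3]
finger_gap: 23.1
finger_force: 30.0
t 3.4 tcp [463.15 303.92  15.97] yaw 2.989500199534322 | tool delta [   0.37    0.74 -104.03] turn -0.0004998004656782129 gap 23.096017741588867 ff 30.00705063343048 F [-0.8  -3.31  5.26] q7 0.5712483604214702
```

```bash
python3 steer.py '[{"xyz":[0, 0, -0.1]}, {"xyz":[0, 0, -0.2]}, {"xyz":[0, 0, -0.4]}, {"xyz":[0, 0, -0.5]}, {"xyz":[0, 0, -0.5]}, {"xyz":[0, 0, -0.4]}, {"xyz":[0, 0, -0.1]}, {}]'; python3 -c "
from h import *
go(487.7,-94.9,125,.147)"
```

```text
clock: 4.2
tool_pos: [463.4, 305.3, 126.6]
ee_rot: [0.001, 0.076, 0.997, 0.001]
force: [0.5, -0.8, -2.4]
finger_gap: 23.0
finger_force: 30.0
t 4.2 tcp [463.42 305.26 126.65] yaw 2.99001783294157 | tool delta [ -84.42 -391.91    1.16] turn -0.29857482064822305 gap 23.038377214763475 ff 29.989191591739655 F [ 0.49 -0.84 -2.44] q7 0.6326323186480168
```

To row units: -40 mm is -0.8, -35 mm is -0.7.

```bash
python3 steer.py '[{"xyz":[-0.06, -0.3, 0]}, {"xyz":[-0.12, -0.6, 0]}, {"xyz":[-0.16, -0.7, 0]}, {"xyz":[-0.18, -0.8, 0]}, {"xyz":[-0.18, -0.8, 0]}, {"xyz":[-0.18, -0.8, 0]}, {"xyz":[-0.18, -0.8, 0]}, {"xyz":[-0.18, -0.8, 0]}]'; python3 steer.py '[{"xyz":[-0.18, -0.8, 0]}, {"xyz":[-0.14, -0.72, 0]}, {"xyz":[-0.12, -0.6, 0]}, {"xyz":[0, -0.12, 0], "rz":-0.05}, {"rz":-0.1}, {"rz":-0.1}, {"rz":-0.05}, {}]'; python3 -c "
from h import *
go(487.7,-94.9,40,.147)"
```

```text
clock: 5.0
tool_pos: [480.2, 15.6, 124.4]
ee_rot: [-0.001, 0.076, 0.997, -0.0]
force: [0.7, -0.2, -1.2]
finger_gap: 22.7
finger_force: 30.0
clock: 5.8
tool_pos: [484.9, -96.4, 124.3]
ee_rot: [-0.002, -0.074, 0.997, 0.0]
force: [-0.5, -0.7, -1.4]
finger_gap: 23.6
finger_force: 30.0
t 5.8 tcp [484.88 -96.39 124.29] yaw -2.994059190470814 | tool delta [-3.26  0.98 84.28] turn 0.0005334631189795047 gap 23.55557094197365 ff 29.987136125564575 F [-0.54 -0.67 -1.45] q7 1.7511935783501653
```

```bash
python3 steer.py '[{"xyz":[-0.06, 0.02, 0.4]}, {"xyz":[0, 0, 0.5]}, {"xyz":[0, 0, 0.5]}, {"xyz":[0, 0, 0.36]}, {"xyz":[0, 0, 0.16]}, {"xyz":[0, 0, 0.06]}, {}, {}]'; python3 -c "
from h import *
go(487.7,-94.9,16,.147)"
```

```text
clock: 6.6
tool_pos: [490.2, -94.3, 27.4]
ee_rot: [0.001, -0.074, 0.997, -0.0]
force: [-0.4, -0.2, -1.0]
finger_gap: 23.2
finger_force: 30.0
t 6.6 tcp [490.24 -94.29  27.43] yaw -2.9936143457538136 | tool delta [ 2.61 -0.22 11.43] turn 0.0009783078359797415 gap 23.18925963078594 ff 29.987885355949402 F [-0.39 -0.24 -1.01] q7 1.6854325431442638
```

```bash
python3 steer.py '[{"xyz":[0.02, 0, 0.06]}, {"xyz":[0, 0, 0.04]}, {"xyz":[0, 0, 0.04]}, {"xyz":[0, 0, 0.02]}, {"xyz":[0, 0, 0.02]}, {}, {}]'; python3 steer.py '[{"xyz":[0, 0, 0.012]}, {"xyz":[0, 0, 0.012]}, {}, {}]'
```

```text
clock: 7.3
tool_pos: [488.6, -94.2, 17.7]
ee_rot: [-0.0, -0.074, 0.997, 0.0]
force: [0.4, -1.2, -2.2]
finger_gap: 22.9
finger_force: 30.0
clock: 7.7
tool_pos: [488.8, -94.5, 16.6]
ee_rot: [0.0, -0.074, 0.997, -0.0]
force: [-0.8, -0.1, -0.9]
finger_gap: 23.0
finger_force: 30.0
```

```bash
python3 steer.py '[{"xyz":[0, 0, 0.01]}, {}, {"xyz":[0, 0, 0.01]}, {}]'; python3 steer.py '[{"xyz":[0, 0, 0.01]}, {}, {}]'
```

```text
clock: 8.1
tool_pos: [489.0, -94.8, 16.2]
ee_rot: [0.0, -0.074, 0.997, -0.0]
force: [-1.6, -1.7, 7.7]
finger_gap: 22.9
finger_force: 30.0
clock: 8.4
tool_pos: [489.1, -94.9, 16.1]
ee_rot: [0.0, -0.074, 0.997, -0.0]
force: [-3.2, -2.8, 10.8]
finger_gap: 23.2
finger_force: 30.0
```

Contact. I'll release partway, so the rod settles, and retreat.

To row units: -30 mm is -0.6, -25 mm is -0.5.

```bash
python3 steer.py '[{}, {}, {}, {}]' 50; python3 steer.py '[{"xyz":[0, 0, -0.1]}, {"xyz":[0, 0, -0.3]}, {"xyz":[0, 0, -0.5]}, {"xyz":[0, 0, -0.6]}, {"xyz":[0, 0, -0.6]}, {"xyz":[0, 0, -0.3]}, {}]' 60; python3 -c "
from h import *
go(562.5,95.8,130,2.843)"
```

```text
clock: 8.8
tool_pos: [488.5, -93.9, 14.7]
ee_rot: [-0.0, -0.074, 0.997, 0.0]
force: [-0.4, -0.7, 1.1]
finger_gap: 48.5
finger_force: 0.0
clock: 9.5
tool_pos: [490.6, -94.5, 137.6]
ee_rot: [0.002, -0.074, 0.997, -0.001]
force: [-0.4, -0.9, -0.1]
finger_gap: 60.3
finger_force: 0.0
t 9.5 tcp [490.56 -94.54 137.63] yaw -2.9933473314660923 | tool delta [-99.22 177.64   7.78] turn 0.4468379757134944 gap 60.32991780610925 ff 0.0 F [-0.43 -0.88 -0.07] q7 1.7498353982271744
```

To row units: 35 mm is 0.7, 27 mm is 0.54.

```bash
python3 steer.py '[{"xyz":[-0.3, 0.52, 0.02]}, {"xyz":[-0.4, 0.7, 0.02]}, {"xyz":[-0.4, 0.7, 0.02]}, {"xyz":[-0.4, 0.7, 0.02]}, {"xyz":[-0.28, 0.54, 0.02]}, {"xyz":[-0.2, 0.38, 0.02]}, {"rz":0.05}, {"rz":0.1}]'; python3 steer.py '[{"rz":0.1}, {"rz":0.1}, {"rz":0.1}, {}, {}]'
python3 - <<'E'
from h import *
go(562.5,95.8,130,2.843)
c=vision.read_camera("top");cv2.imwrite("pics/t2.png",cv2.resize(c["color"][140:300,170:480,::-1],None,fx=2.5,fy=2.5,interpolation=cv2.INTER_CUBIC))
rods(c,"top",(160,150,480,280))
E
```

```text
clock: 10.3
tool_pos: [559.5, 96.7, 127.4]
ee_rot: [-0.001, 0.001, 1.0, 0.0]
force: [-0.1, -0.1, 0.0]
finger_gap: 60.5
finger_force: 0.0
clock: 10.8
tool_pos: [559.8, 95.4, 128.1]
ee_rot: [-0.001, 0.149, 0.989, -0.0]
force: [-0.2, -0.3, 0.5]
finger_gap: 60.2
finger_force: 0.0
t 10.8 tcp [559.75  95.43 128.14] yaw 2.842799669916938 | tool delta [-2.52  1.16 -1.86] turn -0.00020033008306175049 gap 60.23314706309853 ff 0.0 F [-0.19 -0.32  0.48] q7 0.9547973540471835
top [439.79 212.03] 453 rect c [ 549.62 -303.56] size [169.51  17.  ] mean [ 547.21 -303.93] yaw 0.12784977037059608
```

View pics/t2.png

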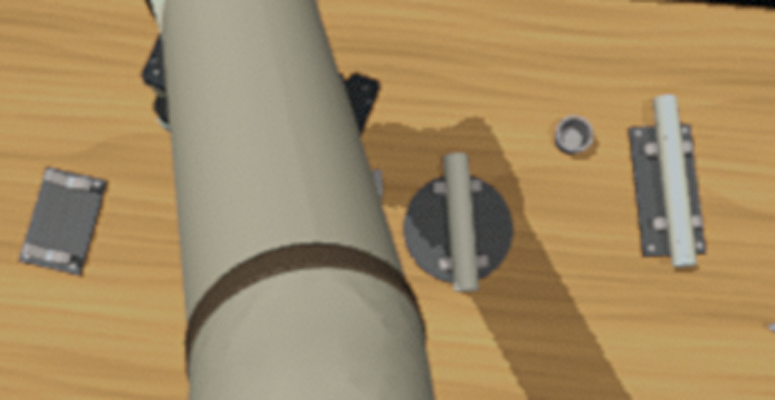

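The medium rod (crop 460,222) lies in both rest saddles. The short cradle at left (crop 63,221) is empty, and the arm hides the middle cradle. Now I'll grasp the short rod and refit the empty cradle.

```bash
python3 steer.py '[{"xyz":[-0.05, 0.02, 0.4]}, {"xyz":[0, 0, 0.5]}, {"xyz":[0, 0, 0.5]}, {"xyz":[0, 0, 0.36]}, {"xyz":[0, 0, 0.24]}, {"xyz":[0, 0, 0.16]}, {"xyz":[0, 0, 0.08]}, {}]'; python3 steer.py '[{}, {}, {}, {}, {}, {}, {}, {}]' 15;  python3 - <<'E'
from fit import *
go(562.5,95.8,16,2.843)
c=vision.read_camera("top");s=vision.read_camera("scene")
for k in([c],[s]): print(fit(k,100,0,(461,305,2.99)))
E
```

```text
clock: 11.65
tool_pos: [563.1, 95.6, 17.0]
ee_rot: [-0.0, 0.15, 0.989, 0.0]
force: [-0.7, 0.3, -0.2]
finger_gap: 59.7
finger_force: 0.0
clock: 12.45
tool_pos: [563.2, 95.5, 17.2]
ee_rot: [0.0, 0.15, 0.989, -0.0]
force: [-1.1, -0.3, 3.3]
finger_gap: 23.2
finger_force: 30.0
t 12.45 tcp [563.16  95.54  17.18] yaw 2.83991030740817 | tool delta [0.71 0.05 1.18] turn -0.0030896925918297846 gap 23.206047556957408 ff 29.988450407981873 F [-1.06 -0.34  3.27] q7 0.9133154060435783
(array([461.29, 304.87,   3.  ,  -1.12]), np.float64(0.059394355853794566))
(array([467.21, 292.89,   3.23,   0.78]), np.float64(0.9176870834558655))
```

To row units: -5 mm is -0.1, -25 mm is -0.5.

```bash
python3 steer.py '[{"xyz":[0, 0, -0.1]}, {"xyz":[0, 0, -0.2]}, {"xyz":[0, 0, -0.4]}, {"xyz":[0, 0, -0.5]}, {"xyz":[0, 0, -0.5]}, {"xyz":[0, 0, -0.4]}, {"xyz":[0, 0, -0.1]}, {}]'; python3 -c "
from h import *
go(461.2,304.6,125,2.992)"
```

```text
clock: 13.35
tool_pos: [563.6, 95.8, 128.0]
ee_rot: [0.001, 0.15, 0.989, 0.0]
force: [-0.2, 0.4, -2.9]
finger_gap: 23.0
finger_force: 30.0
t 13.35 tcp [563.59  95.76 127.96] yaw 2.839771514473174 | tool delta [159.85 168.96   2.84] turn -0.15222848552682589 gap 23.01276625367119 ff 29.961612224578857 F [-0.24  0.37 -2.85] q7 0.951582129154614
```

To row units: 32 mm is 0.64, 30 mm is 0.6.

```bash
python3 steer.py '[{"xyz":[0.2, 0.2, 0]}, {"xyz":[0.4, 0.42, 0]}, {"xyz":[0.5, 0.54, 0]}, {"xyz":[0.6, 0.64, 0]}, {"xyz":[0.6, 0.64, 0]}, {"xyz":[0.5, 0.54, 0]}, {"xyz":[0.3, 0.3, 0]}, {"xyz":[0.1, 0.1, 0]}]'; python3 steer.py '[{"rz":-0.05}, {"rz":-0.05}, {"rz":-0.05}, {}, {}]'
python3 - <<'E'
from h import *
go(461.2,304.6,17.5,2.992)
E
```

```text
clock: 14.15
tool_pos: [456.6, 308.1, 125.7]
ee_rot: [-0.002, 0.147, 0.989, -0.0]
force: [-0.8, -0.3, -2.1]
finger_gap: 22.9
finger_force: 30.0
clock: 14.65
tool_pos: [460.4, 303.5, 126.3]
ee_rot: [-0.001, 0.077, 0.997, -0.001]
force: [0.3, 0.9, -1.7]
finger_gap: 23.0
finger_force: 30.0
t 14.65 tcp [460.37 303.53 126.3 ] yaw 2.987388046244962 | tool delta [ -0.76   1.3  108.79] turn -0.004611953755038201 gap 23.015499926158128 ff 29.959916174411774 F [ 0.28  0.92 -1.73] q7 0.6393264936908024
```

```bash
python3 steer.py '[{"xyz":[-0.014, 0.02, 0.4]}, {"xyz":[0, 0, 0.5]}, {"xyz":[0, 0, 0.5]}, {"xyz":[0, 0, 0.36]}, {"xyz":[0, 0, 0.16]}, {"xyz":[0, 0, 0.06]}, {}, {}]'; python3 -c "
from h import *
go(461.2,304.6,17.5,2.992)"
```

```text
clock: 15.45
tool_pos: [462.1, 305.9, 28.9]
ee_rot: [0.001, 0.076, 0.997, 0.001]
force: [0.2, 0.2, -2.6]
finger_gap: 23.4
finger_force: 30.0
t 15.45 tcp [462.1  305.91  28.94] yaw 2.989552601079668 | tool delta [ 0.7  -1.44 11.44] turn -0.002447398920331967 gap 23.414574730459712 ff 29.959891140460968 F [ 0.23  0.22 -2.6 ] q7 0.585669697123923
```

To row units: 3 mm is 0.06, 2 mm is 0.04.

```bash
python3 steer.py '[{"xyz":[0, -0.02, 0.06]}, {"xyz":[0, 0, 0.06]}, {"xyz":[0, 0, 0.04]}, {"xyz":[0, 0, 0.02]}, {"xyz":[0, 0, 0.01]}, {}, {}]'; python3 steer.py '[{"xyz":[0, 0, 0.01]}, {}, {"xyz":[0, 0, 0.01]}, {}]'; python3 -c "
from h import *
go(461.2,304.6,17.5,2.992)"
```

```text
clock: 16.15
tool_pos: [461.3, 304.5, 18.5]
ee_rot: [0.0, 0.076, 0.997, 0.0]
force: [-0.6, 0.9, -1.5]
finger_gap: 23.1
finger_force: 30.0
clock: 16.55
tool_pos: [461.2, 304.4, 17.5]
ee_rot: [0.0, 0.076, 0.997, 0.0]
force: [1.3, -0.5, -0.4]
finger_gap: 23.1
finger_force: 30.0
t 16.55 tcp [461.24 304.43  17.53] yaw 2.989842617369206 | tool delta [0.07 0.16 0.03] turn -0.0021573826307941246 gap 23.10854760402138 ff 29.959896504878998 F [ 1.27 -0.55 -0.44] q7 0.5811383371587621
```

```bash
python3 steer.py '[{"xyz":[0, 0, 0.01]}, {}, {"xyz":[0, 0, 0.006]}, {}]'; python3 steer.py '[{"xyz":[0, 0, 0.006]}, {}, {}]'
```

```text
clock: 16.95
tool_pos: [461.3, 304.4, 17.3]
ee_rot: [0.0, 0.076, 0.997, -0.0]
force: [-2.4, -1.5, 6.3]
finger_gap: 23.4
finger_force: 30.0
clock: 17.25
tool_pos: [461.3, 304.4, 17.3]
ee_rot: [0.0, 0.076, 0.997, -0.0]
force: [-2.8, -2.2, 9.4]
finger_gap: 23.0
finger_force: 30.0
```

To row units: -30 mm is -0.6, -25 mm is -0.5.

```bash
python3 steer.py '[{}, {}, {}, {}]' 50; python3 steer.py '[{"xyz":[0, 0, -0.1]}, {"xyz":[0, 0, -0.3]}, {"xyz":[0, 0, -0.5]}, {"xyz":[0, 0, -0.6]}, {"xyz":[0, 0, -0.6]}, {"xyz":[0, 0, -0.3]}, {}]' 60; python3 -c "
from h import *
go(549.4,-304.3,130,.135)"
```

```text
clock: 17.65
tool_pos: [461.3, 304.5, 16.3]
ee_rot: [-0.0, 0.076, 0.997, 0.0]
force: [0.4, 0.5, 0.5]
finger_gap: 48.4
finger_force: 0.0
clock: 18.35
tool_pos: [463.0, 305.6, 139.5]
ee_rot: [0.002, 0.076, 0.997, 0.002]
force: [-0.1, -0.1, -0.0]
finger_gap: 60.4
finger_force: 0.0
t 18.35 tcp [462.98 305.62 139.47] yaw 2.989621799521167 | tool delta [-177.72 -589.84    8.08] turn -0.28697085406862577 gap 60.407331900578086 ff 0.0 F [-0.13 -0.08 -0.03] q7 0.6449014361946006
```

```bash
python3 steer.py '[{"xyz":[-0.12, -0.4, 0.02]}, {"xyz":[-0.24, -0.8, 0.02]}, {"xyz":[-0.26, -0.88, 0.02]}, {"xyz":[-0.26, -0.88, 0.02]}, {"xyz":[-0.26, -0.88, 0.02]}, {"xyz":[-0.26, -0.88, 0.02]}, {"xyz":[-0.26, -0.88, 0.02]}, {"xyz":[-0.26, -0.88, 0.02]}]'; python3 steer.py '[{"xyz":[-0.26, -0.88, 0]}, {"xyz":[-0.26, -0.88, 0]}, {"xyz":[-0.26, -0.88, 0]}, {"xyz":[-0.26, -0.88, 0]}, {"xyz":[-0.26, -0.84, 0]}, {"xyz":[-0.18, -0.6, 0]}, {"xyz":[-0.1, -0.32, 0]}, {"rz":-0.05}]'; python3 steer.py '[{"rz":-0.1}, {"rz":-0.1}, {"rz":-0.04}, {}, {}]'
python3 - <<'E'
from fit import *
go(549.4,-304.3,130,.135)
c=vision.read_camera("top");cv2.imwrite("pics/t3.png",cv2.resize(c["color"][140:300,170:480,::-1],None,fx=2.5,fy=2.5,interpolation=cv2.INTER_CUBIC))
s=vision.read_camera("scene")
rods(c,"top",(160,150,480,280));rods(s,"scene",(150,120,420,340))
for k in([c],[s]):
    print("L",fit(k,100,100,(461,305,2.99)));print("M",fit(k,170,0,(560,96.7,2.84)))
E
```

```text
clock: 19.15
tool_pos: [506.0, -32.2, 127.1]
ee_rot: [-0.001, 0.076, 0.997, -0.0]
force: [0.6, 1.2, 1.1]
finger_gap: 60.0
finger_force: 0.0
clock: 19.95
tool_pos: [544.0, -306.1, 126.8]
ee_rot: [-0.001, 0.053, 0.999, -0.0]
force: [-0.3, 0.7, -0.1]
finger_gap: 59.9
finger_force: 0.0
clock: 20.45
tool_pos: [545.0, -302.0, 127.6]
ee_rot: [-0.001, -0.069, 0.998, 0.001]
force: [0.6, 0.1, 0.5]
finger_gap: 60.1
finger_force: 0.0
t 20.45 tcp [ 545.04 -302.02  127.61] yaw -3.0035769209168572 | tool delta [-4.   -2.86 -2.4 ] turn 0.003015732672936089 gap 60.06985068087288 ff 0.0 F [0.61 0.09 0.51] q7 2.080162631305926
top [353.61 227.06] 364 rect c [489.62 -94.01] size [134.29  17.56] mean [491.27 -93.53] yaw 0.12738408897543962
top [190.72 225.34] 260 rect c [461.51 305.87] size [16.45 98.81] mean [461.4  305.82] yaw 2.989628455647113
scene [271.78 226.75] 291 rect c [491.45 -94.73] size [128.79  18.89] mean [497.79 -93.83] yaw 0.11448040926637493
scene [237.1  308.87] 225 rect c [ 599.38 -296.77] size [64.21 14.95] mean [ 600.35 -296.7 ] yaw 0.13043854322804327
L (array([461.4 , 304.46,   3.  ,   0.54]), np.float64(0.05871090778430283))
M (array([560.23,  96.46,   2.85,   2.58]), np.float64(0.04988318382072872))
L (array([459.39, 306.32,   2.96,  -1.11]), np.float64(0.1932213871808815))
M (array([558.78,  97.14,   2.84,   3.66]), np.float64(0.12275551490664016))
```

View pics/t3.png

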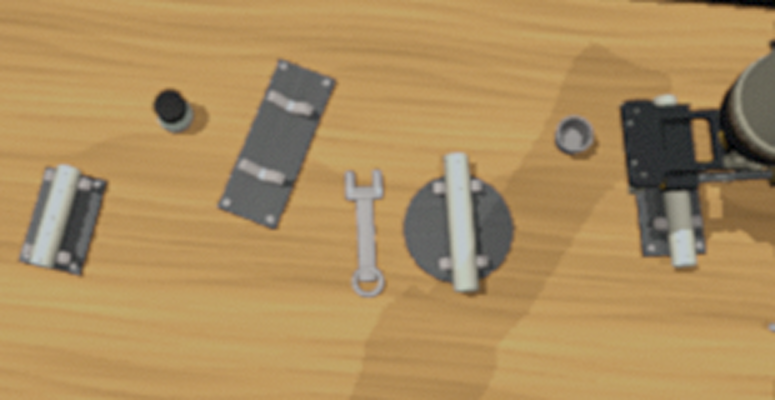

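The short rod (crop 55,215) now sits centred in its cradle. The long cradle (crop 278,143) is empty, and the gripper is over the long rod. Next I'll grasp it.

To row units: -4 mm is -0.08, 3 mm is 0.06.

```bash
python3 steer.py '[{"xyz":[-0.08, -0.05, 0.4]}, {"xyz":[0, 0, 0.5]}, {"xyz":[0, 0, 0.5]}, {"xyz":[0, 0, 0.36]}, {"xyz":[0, 0, 0.24]}, {"xyz":[0, 0, 0.16]}, {"xyz":[0, 0, 0.06]}, {}]'; python3 -c "
from h import *
go(549.4,-304.3,15.5,.135)"
```

```text
clock: 21.35
tool_pos: [549.8, -305.3, 17.6]
ee_rot: [0.0, -0.069, 0.998, -0.0]
force: [0.8, -0.0, 0.1]
finger_gap: 60.3
finger_force: 0.0
t 21.35 tcp [ 549.84 -305.26   17.56] yaw -3.0034021437279335 | tool delta [0.31 1.01 2.06] turn 0.003190509861859425 gap 60.30082756166689 ff 0.0 F [ 0.75 -0.05  0.07] q7 2.0546989595996954
```

To row units: 1 mm is 0.02, 0.7 mm is 0.014.

```bash
python3 steer.py '[{"xyz":[0, 0.014, 0.02]}, {"xyz":[0, 0, 0.02]}, {}, {}, {}, {}, {}, {}]' 15; python3 steer.py '[{}, {}]'; python3 steer.py '[{"xyz":[0, 0, -0.1]}, {"xyz":[0, 0, -0.2]}, {"xyz":[0, 0, -0.4]}, {"xyz":[0, 0, -0.5]}, {"xyz":[0, 0, -0.5]}, {"xyz":[0, 0, -0.4]}, {"xyz":[0, 0, -0.1]}, {}]'; python3 -c "
from h import *
go(559.9,96.6,125,2.845)"
```

```text
clock: 22.15
tool_pos: [549.6, -304.3, 15.6]
ee_rot: [0.0, -0.069, 0.998, 0.0]
force: [-0.2, 1.2, 1.6]
finger_gap: 23.3
finger_force: 30.0
clock: 22.35
tool_pos: [549.6, -304.3, 15.5]
ee_rot: [0.0, -0.069, 0.998, 0.0]
force: [-0.7, 0.8, 3.3]
finger_gap: 23.1
finger_force: 30.0
clock: 23.15
tool_pos: [549.9, -304.9, 126.3]
ee_rot: [0.001, -0.069, 0.998, -0.001]
force: [0.0, 0.1, -4.1]
finger_gap: 23.3
finger_force: 30.0
t 23.15 tcp [ 549.89 -304.91  126.31] yaw -3.0035185020257797 | tool delta [-65.18 396.31   0.91] turn 0.43466680515380673 gap 23.29492291730094 ff 29.998534619808197 F [ 0.    0.13 -4.11] q7 2.0793055450435873
```

```bash
python3 steer.py '[{"xyz":[-0.04, 0.3, 0]}, {"xyz":[-0.1, 0.6, 0]}, {"xyz":[-0.12, 0.72, 0]}, {"xyz":[-0.12, 0.8, 0]}, {"xyz":[-0.14, 0.8, 0]}, {"xyz":[-0.14, 0.8, 0]}, {"xyz":[-0.14, 0.8, 0]}, {"xyz":[-0.14, 0.8, 0]}]'; python3 steer.py '[{"xyz":[-0.12, 0.8, 0]}, {"xyz":[-0.12, 0.72, 0]}, {"xyz":[-0.08, 0.54, 0]}, {"xyz":[-0.04, 0.24, 0]}, {"rz":0.1}, {"rz":0.12}, {"rz":0.12}, {"rz":0.09}]'; python3 steer.py '[{}, {}]';python3 - <<'E'
from fit import *
go(559.9,96.6,16,2.845)
c=vision.read_camera("top")
print("R",fit([c],135,0,(545,-305,.135)))
E
```

```text
clock: 23.95
tool_pos: [555.4, -16.7, 123.9]
ee_rot: [-0.001, -0.07, 0.998, 0.0]
force: [1.4, 0.3, -4.1]
finger_gap: 23.5
finger_force: 30.0
clock: 24.75
tool_pos: [558.2, 95.6, 124.2]
ee_rot: [-0.001, 0.148, 0.989, -0.001]
force: [-0.5, -0.7, -3.5]
finger_gap: 23.0
finger_force: 30.0
clock: 24.95
tool_pos: [558.6, 96.1, 124.7]
ee_rot: [-0.001, 0.144, 0.99, -0.0]
force: [-0.1, 0.3, -3.0]
finger_gap: 23.5
finger_force: 30.0
t 24.95 tcp [558.61  96.08 124.7 ] yaw 2.8518372342409983 | tool delta [ -1.22   0.98 108.7 ] turn 0.006837234240998136 gap 23.53340740827302 ff 29.998263716697693 F [-0.14  0.28 -3.02] q7 0.9751400436646881
R (array([ 545.78, -304.92,    0.15,    1.54]), np.float64(0.07526031888492486))
```

```bash
python3 steer.py '[{"xyz":[0, 0, 0.4], "rz":0.006}, {"xyz":[0, 0, 0.5]}, {"xyz":[0, 0, 0.5]}, {"xyz":[0, 0, 0.36]}, {"xyz":[0, 0, 0.14]}, {"xyz":[0, 0, 0.06]}, {}, {}]'; python3 -c "
from h import *
go(559.9,96.6,16,2.845)"
```

```text
clock: 25.8
tool_pos: [560.2, 96.9, 28.4]
ee_rot: [0.001, 0.148, 0.989, 0.0]
force: [0.3, 0.2, -3.0]
finger_gap: 23.0
finger_force: 30.0
t 25.8 tcp [560.23  96.86  28.39] yaw 2.844102062578109 | tool delta [ 0.25 -0.36 12.39] turn -0.0008979374218913705 gap 23.02946493918769 ff 29.998126924037933 F [ 0.34  0.22 -3.03] q7 0.9371551530545476
```

```bash
python3 steer.py '[{"xyz":[0, 0, 0.06]}, {"xyz":[0, 0, 0.06]}, {"xyz":[0, 0, 0.06]}, {"xyz":[0, 0, 0.02]}, {"xyz":[0, 0, 0.01]}, {}, {}]'; python3 steer.py '[{"xyz":[0, 0, 0.01]}, {}, {"xyz":[0, 0, 0.01]}, {}]'; python3 -c "
from h import *
go(559.9,96.6,15.6,2.845)"
```

```text
clock: 26.5
tool_pos: [559.4, 96.7, 16.9]
ee_rot: [0.0, 0.148, 0.989, 0.0]
force: [0.8, 0.1, -3.3]
finger_gap: 23.2
finger_force: 30.0
clock: 26.9
tool_pos: [559.4, 96.7, 16.0]
ee_rot: [0.0, 0.148, 0.989, 0.0]
force: [-0.5, 0.2, -3.3]
finger_gap: 22.9
finger_force: 30.0
t 26.9 tcp [559.41  96.75  16.02] yaw 2.8439560043331973 | tool delta [-0.51  0.    0.42] turn -0.0010439956668029104 gap 22.890072956861825 ff 29.999201595783234 F [-0.54  0.21 -3.35] q7 0.9332457329570836
```

To row units: -0.5 mm is -0.01, 0.4 mm is 0.008.

```bash
python3 steer.py '[{"xyz":[-0.01, 0, 0.008]}, {}, {"xyz":[0, 0, 0.008]}, {}]'; python3 steer.py '[{"xyz":[0, 0, 0.006]}, {}, {}]'
```

```text
clock: 27.3
tool_pos: [559.6, 96.7, 15.7]
ee_rot: [-0.0, 0.148, 0.989, -0.0]
force: [-3.5, 0.2, 5.3]
finger_gap: 23.3
finger_force: 30.0
clock: 27.6
tool_pos: [559.7, 96.7, 15.7]
ee_rot: [-0.0, 0.148, 0.989, -0.0]
force: [-4.0, -0.3, 8.0]
finger_gap: 23.2
finger_force: 30.0
```

```bash
python3 steer.py '[{}, {}, {}, {}]' 50; python3 steer.py '[{"xyz":[0, 0, -0.1]}, {"xyz":[0, 0, -0.3]}, {"xyz":[0, 0, -0.5]}, {"xyz":[0, 0, -0.6]}, {"xyz":[0, 0, -0.6]}, {"xyz":[0, 0, -0.3]}, {}]' 60; python3 -c "
from h import *
go(489.2,-94.6,130,.145)"
```

```text
clock: 28.0
tool_pos: [560.1, 96.5, 14.8]
ee_rot: [0.0, 0.148, 0.989, 0.0]
force: [0.7, -0.7, -0.5]
finger_gap: 48.6
finger_force: 0.0
clock: 28.7
tool_pos: [561.9, 97.0, 138.0]
ee_rot: [0.003, 0.148, 0.989, 0.001]
force: [0.5, 0.7, -0.0]
finger_gap: 60.1
finger_force: 0.0
t 28.7 tcp [561.93  96.96 137.96] yaw 2.843703164843091 | tool delta [  13.35 -204.5     7.35] turn -0.4428894887467023 gap 60.13978608389238 ff 0.0 F [ 0.49  0.73 -0.  ] q7 0.9700842110732113
```

```bash
python3 steer.py '[{"xyz":[0.02, -0.4, 0.02]}, {"xyz":[0.04, -0.7, 0.02]}, {"xyz":[0.06, -0.8, 0.02]}, {"xyz":[0.06, -0.8, 0.02]}, {"xyz":[0.06, -0.8, 0.02]}, {"xyz":[0.03, -0.59, 0.02]}, {"rz":-0.1}, {"rz":-0.12}]'; python3 steer.py '[{"rz":-0.12}, {"rz":-0.1}, {}, {}, {"xyz":[0, 0, 0.5]}, {"xyz":[0, 0, 0.5]}, {}]'
python3 - <<'E'
from fit import *
go(489.2,-94.6,15.5,.145)
c=vision.read_camera("top");s=vision.read_camera("scene")
cv2.imwrite("pics/s4.png",cv2.resize(s["color"][110:350,150:430,::-1],None,fx=2.5,fy=2.5,interpolation=cv2.INTER_CUBIC))
rods(c,"top",(160,150,480,280))
for k in([c],[s]):print("R",fit(k,135,0,(545,-305,.135)))
E
```

```text
clock: 29.5
tool_pos: [485.2, -96.4, 127.4]
ee_rot: [-0.001, 0.038, 0.999, -0.0]
force: [0.9, 0.5, -0.3]
finger_gap: 60.0
finger_force: 0.0
clock: 30.2
tool_pos: [483.9, -94.5, 75.9]
ee_rot: [-0.003, -0.07, 0.998, 0.001]
force: [-0.9, 0.0, -0.6]
finger_gap: 59.8
finger_force: 0.0
t 30.2 tcp [483.92 -94.45  75.88] yaw -3.0011067729803313 | tool delta [-5.58 -1.01 60.34] turn -0.004514119390538696 gap 59.83016885969528 ff 0.0 F [-0.94  0.01 -0.64] q7 1.7348771575521902
top [279.04 193.56] 439 rect c [559.87  97.15] size [ 17.28 169.44] mean [560.15  97.4 ] yaw 2.8511076319038136
top [358.7 188.6] 121 rect c [ 582.41 -101.39] size [23.07 53.95] mean [ 589.48 -100.11] yaw 2.817937430593528
top [190.77 225.1 ] 262 rect c [461.8  305.82] size [16.45 99.41] mean [462.   305.76] yaw 2.986527536071529
R (array([ 546.28, -306.45,    0.15,   -0.5 ]), np.float64(0.08799414758719888))
R (array([ 545.5 , -303.3 ,    0.11,    2.25]), np.float64(0.23552492199184005))
```

View pics/s4.png

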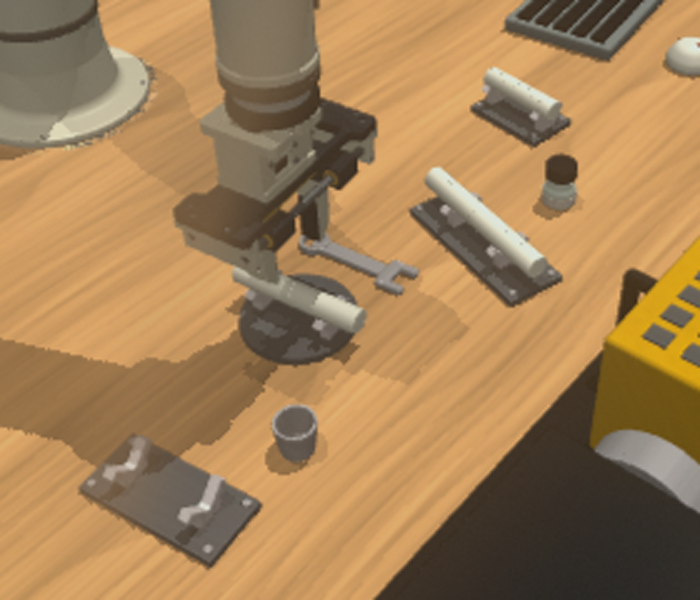

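The long and short rods lie in their own cradles. The fingers straddle the medium rod on the rest, and the medium cradle (lower left) is empty. Next: grasp the medium rod.

```bash
python3 steer.py '[{"xyz":[-0.04, -0.01, 0.4]}, {"xyz":[-0.04, 0, 0.4]}, {"xyz":[0, 0, 0.24]}, {"xyz":[0, 0, 0.1]}, {"xyz":[0, 0, 0.04]}, {}, {}]'; python3 -c "
from h import *
go(489.2,-94.6,15.5,.145)"
```

```text
clock: 31.0
tool_pos: [491.5, -95.1, 20.5]
ee_rot: [0.001, -0.071, 0.997, -0.0]
force: [-0.2, 0.3, 0.4]
finger_gap: 59.7
finger_force: 0.0
t 31.0 tcp [491.53 -95.06  20.54] yaw -2.999528113315338 | tool delta [2.25 0.79 5.03] turn -0.0029354597255455417 gap 59.68704149797273 ff 0.0 F [-0.24  0.26  0.42] q7 1.7047130648951754
```

To row units: 3 mm is 0.06, 2 mm is 0.04.

```bash
python3 steer.py '[{"xyz":[0.04, 0.01, 0.06]}, {"xyz":[0, 0, 0.04]}, {}, {}]'; python3 -c "
from h import *
go(489.2,-94.6,15.5,.145)"; python3 steer.py '[{}, {}, {}, {}, {}, {}, {}, {}]' 15; python3 steer.py '[{"xyz":[0, 0, -0.1]}, {"xyz":[0, 0, -0.2]}, {"xyz":[0, 0, -0.4]}, {"xyz":[0, 0, -0.5]}, {"xyz":[0, 0, -0.5]}, {"xyz":[0, 0, -0.4]}, {"xyz":[0, 0, -0.1]}, {}]'; python3 -c "
from h import *
go(545.5,-304.7,125,.138)"
```

```text
clock: 31.4
tool_pos: [488.8, -94.7, 14.8]
ee_rot: [-0.0, -0.071, 0.997, 0.0]
force: [0.4, 0.1, -0.2]
finger_gap: 60.0
finger_force: 0.0
t 31.4 tcp [488.84 -94.71  14.79] yaw -2.9993388255782394 | tool delta [-0.38  0.06 -0.71] turn -0.002746171988446733 gap 59.9937304195527 ff 0.0 F [ 0.35  0.15 -0.24] q7 1.7020452087449487
clock: 32.2
tool_pos: [488.9, -95.0, 14.8]
ee_rot: [0.0, -0.071, 0.997, -0.0]
force: [0.3, -2.1, 0.1]
finger_gap: 23.1
finger_force: 30.0
clock: 33.0
tool_pos: [489.4, -94.7, 125.8]
ee_rot: [0.001, -0.071, 0.997, -0.0]
force: [0.3, -0.3, -2.3]
finger_gap: 23.0
finger_force: 30.0
t 33.0 tcp [489.42 -94.7  125.76] yaw -2.9992224396614326 | tool delta [ -25.72 -215.83    0.96] turn 0.004370213928361011 gap 23.024950235151387 ff 29.999482333660126 F [ 0.3  -0.27 -2.28] q7 1.7574062739720049
```

To row units: -38 mm is -0.76, -33 mm is -0.66.

```bash
python3 steer.py '[{"xyz":[-0.02, -0.24, 0]}, {"xyz":[-0.06, -0.5, 0]}, {"xyz":[-0.08, -0.66, 0]}, {"xyz":[-0.08, -0.76, 0]}, {"xyz":[-0.08, -0.76, 0]}, {"xyz":[-0.08, -0.66, 0]}, {"xyz":[-0.08, -0.5, 0]}, {"xyz":[-0.04, -0.24, 0]}]'; python3 steer.py '[{}, {"xyz":[0, 0, 0.4], "rz":0.004}, {"xyz":[0, 0, 0.5]}, {"xyz":[0, 0, 0.5]}, {"xyz":[0, 0, 0.32]}, {"xyz":[0, 0, 0.16]}, {}, {}]'; python3 -c "
from h import *
go(545.5,-304.8,15,.138)"
```

```text
clock: 33.8
tool_pos: [543.8, -308.8, 122.8]
ee_rot: [-0.001, -0.069, 0.998, -0.0]
force: [-1.0, -0.4, -1.9]
finger_gap: 23.1
finger_force: 30.0
clock: 34.6
tool_pos: [545.9, -304.8, 31.5]
ee_rot: [0.0, -0.069, 0.998, -0.0]
force: [0.6, 0.4, -1.5]
finger_gap: 23.2
finger_force: 30.0
t 34.6 tcp [ 545.92 -304.78   31.55] yaw -3.0029773761151146 | tool delta [ 0.43  0.05 16.55] turn 0.0006152774746785994 gap 23.22975110669676 ff 29.999268651008606 F [ 0.59  0.36 -1.49] q7 2.080842578314219
```

To row units: 4 mm is 0.08, 3 mm is 0.06.

```bash
python3 steer.py '[{"xyz":[0, 0, 0.08]}, {"xyz":[0, 0, 0.08]}, {"xyz":[0, 0, 0.06]}, {"xyz":[0, 0, 0.04]}, {"xyz":[0, 0, 0.03]}, {}, {}]'; python3 steer.py '[{"xyz":[0, 0, 0.01]}, {}, {"xyz":[0, 0, 0.008]}, {}]'; python3 -c "
from h import *
go(545.5,-304.8,15,.138)"
```

```text
clock: 35.3
tool_pos: [545.3, -304.9, 16.3]
ee_rot: [0.0, -0.069, 0.998, 0.0]
force: [-0.0, 0.0, -2.6]
finger_gap: 23.0
finger_force: 30.0
clock: 35.7
tool_pos: [545.2, -304.9, 15.4]
ee_rot: [-0.0, -0.069, 0.998, 0.0]
force: [0.7, -0.3, -2.6]
finger_gap: 23.6
finger_force: 30.0
t 35.7 tcp [ 545.22 -304.87   15.38] yaw -3.0034213533227345 | tool delta [-0.28  0.03  0.38] turn 0.00017130026705913792 gap 23.550345942593754 ff 29.999349117279053 F [ 0.73 -0.32 -2.61] q7 2.0777453358244573
```

To row units: 0.4 mm is 0.008.

```bash
python3 steer.py '[{"xyz":[0, 0, 0.008]}, {}, {"xyz":[0, 0, 0.008]}, {}]'; python3 steer.py '[{"xyz":[0, 0, 0.006]}, {}, {}]'
```

```text
clock: 36.1
tool_pos: [545.3, -304.9, 14.9]
ee_rot: [0.0, -0.069, 0.998, -0.0]
force: [-0.9, 0.4, 0.6]
finger_gap: 23.1
finger_force: 30.0
clock: 36.4
tool_pos: [545.3, -304.9, 14.8]
ee_rot: [0.0, -0.069, 0.998, -0.0]
force: [-2.0, 0.3, 5.3]
finger_gap: 23.1
finger_force: 30.0
```

The manual's scale: shifts go in shares of 50 mm. Converting my numbers, -20 mm is -0.4, 20 mm is 0.4.

```bash
python3 steer.py '[{}, {}, {}, {}]' 50; python3 steer.py '[{"xyz":[0, 0, -0.1]}, {"xyz":[0, 0, -0.3]}, {"xyz":[0, 0, -0.5]}, {"xyz":[0, 0, -0.6]}, {"xyz":[0, 0, -0.6]}, {"xyz":[0, 0, -0.3]}, {"xyz":[0, 0, -0.4]}, {"xyz":[0, 0, -0.4]}]' 60; python3 steer.py '[{"xyz":[0.4, 0.4, -0.2]}, {"xyz":[0.8, 0.4, -0.2]}, {"xyz":[0.8, 0.4, 0]}, {"xyz":[0.8, 0.4, 0]}, {"xyz":[0.6, 0.2, 0]}, {}, {}]'
python3 - <<'E'
from fit import *
c=vision.read_camera("top");s=vision.read_camera("scene")
cv2.imwrite("pics/t5.png",cv2.resize(c["color"][140:300,170:480,::-1],None,fx=2.5,fy=2.5,interpolation=cv2.INTER_CUBIC))
cv2.imwrite("pics/s5.png",cv2.resize(s["color"][110:350,150:430,::-1],None,fx=2.5,fy=2.5,interpolation=cv2.INTER_CUBIC))
rods(c,"top",(160,150,480,280));rods(s,"scene",(150,120,420,340))
E
```

```text
clock: 36.8
tool_pos: [545.3, -304.8, 14.1]
ee_rot: [-0.0, -0.069, 0.998, 0.0]
force: [0.6, -0.3, 0.4]
finger_gap: 48.1
finger_force: 0.0
clock: 37.6
tool_pos: [544.9, -304.7, 175.4]
ee_rot: [-0.0, -0.069, 0.998, -0.0]
force: [-0.0, -0.2, 0.4]
finger_gap: 60.0
finger_force: 0.0
clock: 38.3
tool_pos: [364.6, -239.5, 195.0]
ee_rot: [0.001, -0.069, 0.998, -0.001]
force: [1.1, 0.2, -0.5]
finger_gap: 59.7
finger_force: 0.0
top [279.01 193.62] 434 rect c [559.99  97.58] size [ 16.83 169.4 ] mean [559.99  97.47] yaw 2.8513032218681613
top [439.92 213.11] 381 rect c [ 546.35 -304.27] size [134.21  18.33] mean [ 544.33 -304.33] yaw 0.12766545714682076
top [190.76 225.17] 258 rect c [461.49 305.79] size [16.13 98.84] mean [461.81 305.76] yaw 2.988830608755721
scene [344.23 196.21] 291 rect c [556.48  98.1 ] size [ 16.68 171.53] mean [562.24  96.08] yaw 2.847587345734147
scene [216.6  297.89] 466 rect c [ 543.55 -304.16] size [135.86  17.82] mean [ 550.13 -304.09] yaw 0.1235462443712283
```

View pics/t5.png

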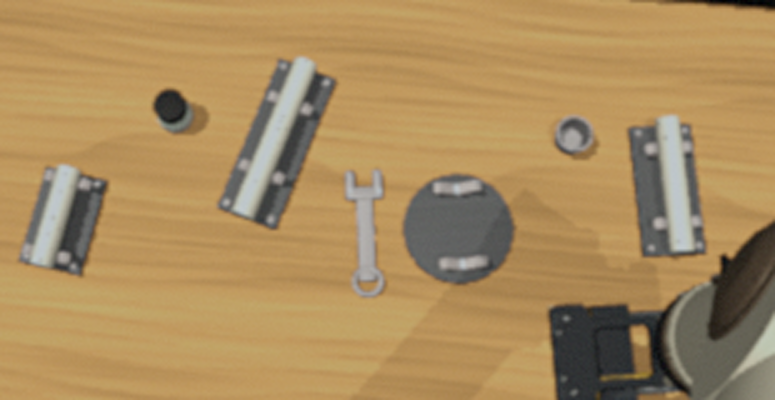

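View pics/s5.png

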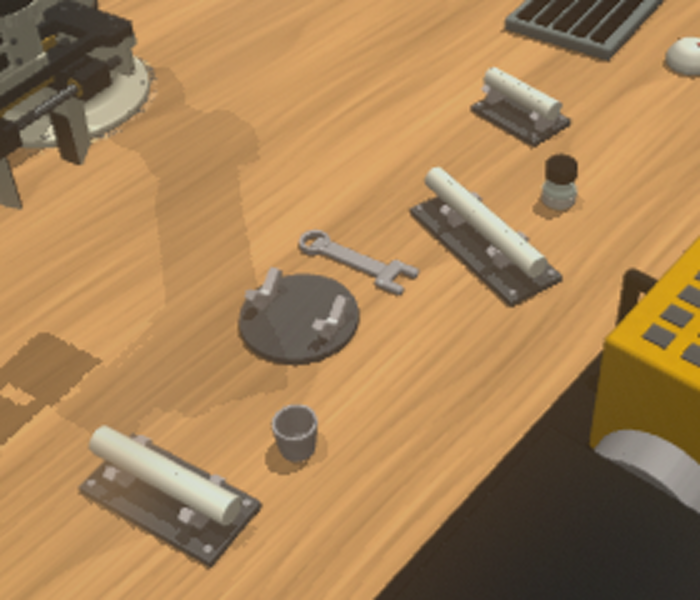

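All three rods lie in their own cradles' saddles, centred to about 1 mm: short at crop (55,215), long at (275,138) and medium at (674,185) in the top view. The rest is empty, and the jar, cup and spanner haven't moved.

```bash
python3 -c "
from station import env, vision, job
print(job.job_done())"
```

```text
the job is handed in; nothing more can be done
None
```

The job is handed in: all three rods are in their own cradles, centred to about 1 mm by the camera; the medium rod was parked on the rest on the way, and the jar, cup and spanner were left where they were (38 s of the 118 s used).

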